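# Anchor the helping-hands foot under the mushroom stud

### The job

Anchor the helping-hands to the bench: pick its foot up by the post, tip it so that the oblong eye goes past the stud's wide head, and level it so that it lies flat on the anchor plate, roughly in line with the plate, with the stud standing in the eye and the head keeping it from lifting off. Feel your way gently round the stud, never pressing or knocking hard on it, leave the foot released and at rest, and leave the spool, tester and screwdriver where they are.

Things in the scene. Friction and masses are not known exactly. Their poses are not given: they have to be found in the camera images.
- foot: Helping-hands foot: bare steel plate 126.5 x 70 mm, 5 mm thick, 0.25 to 0.42 kg, flat on the mat at first. Origin: underside, centre of its eye. x runs from the nose (-x, towards the robot) to the post end, z up. Oblong eye: rectangular through-hole, 35 mm along x, 52 mm along y. Nose bar from x -29.5 to -17.5, side rails 9 mm wide, solid plate from x 17.5 to 97.
- post (a point): Grip point in the foot's post, at (72, 0, 28) mm in the foot's frame. The post is a square aluminium block 22 mm along x, 30 mm along y, top 50 mm above the foot's underside. Grip it on its flat faces that look along +x and -x. From its other two sides short brass rods with small dark clips reach out to y +-42 mm and up to 57 mm.
- nose_edge (a point): Middle of the eye's nose-side edge on the foot's underside, at (-17.5, 0, 0) mm in the foot's frame. With the nose tipped down about 35 degrees, the nose bar passes under the stud's head from the stud's -x side until this edge meets the neck; then the post end comes down and the eye's far edge clears the head's rim, by 8 mm when level.
- anchor: Anchor plate, fixed flat on the mat: dark steel, 6 mm thick. Origin: on its underside, below the middle of its short slot; it reaches from x -70 to 115 mm and y +-45 mm in its frame; x within 0.3 rad of world x. A steel mushroom stud stands up from the slot. With the foot anchored flat, the foot's underside is 6 mm above this origin and its axes match the anchor's.
- slot (a point): Middle of the slot on the anchor plate's top. The stud stands in the slot, firmly clamped, on y = 0 but anywhere from x -10 to +10 mm of this point: not reported, see or feel it. Round neck 10 mm in diameter, 16 mm bare; round head 44 mm in diameter (wider than the eye's 35 mm), flat underside 16 mm above this point, rim 3 mm thick, domed top at 22 mm.
- spool: Bystander: grey solder spool, a ring 64 mm in diameter, 24 mm high, lying flat on the mat; origin at the centre of its underside.
- tester: Bystander: off-white component tester, a rounded box 110 x 80 x 30 mm with dark screen and a small socket on top; origin at the centre of its underside.
- driver: Bystander: small screwdriver with a blue handle, 160 mm long, lying along its x axis on the mat.
Mind the look-alikes: they are no part of the job. Several things look just like the anchor: the one meant starts nearest to the robot's base.

How it is judged (in metres and radians):
At the end, for the whole second after the job is handed in: The foot lies released and at rest, flat on the anchor plate (underside 6 mm +-2 mm above the plate's origin, tilt under 0.05 rad), the stud through its eye (eye centre within 24 mm along and 22 mm across of the origin), in line with the plate within 0.3 rad (x of foot in the frame of anchor between -0.024 and 0.024 m and y of foot in the frame of anchor between -0.022 and 0.022 m and z of foot in the frame of anchor between 0.004 and 0.008 m and angle between foot's own z axis and vertical below 0.05 rad and angle between the x axis of foot and the x axis of anchor, either way round below 0.3 rad and linear speed of foot below 0.01 m/s); the robot touches nothing.
It fails at once if the stud's neck or head is pressed or struck with more than 20 N (contact force between any of stud_c0, stud_c1 and anything else above 20 N).
It fails at once if the spool is moved more than 15 mm (distance of spool from where it was at the start of the episode above 0.015 m).
It fails at once if the tester is moved more than 15 mm (distance of tester from where it was at the start of the episode above 0.015 m).
It fails at once if the screwdriver is moved more than 15 mm (distance of driver from where it was at the start of the episode above 0.015 m).
It also fails if it takes over 45 s, if anything falls off the work surface, if the arm or the gripper's body presses on something with over 40 N, if the wrist force passes 120 N, or if a joint passes its speed limit or range.

### The arm

A 6-joint arm with a two-finger parallel gripper is mounted at the origin on the work surface. World frame = base frame: x ahead of the robot, y to its left, z up, the work surface at z = 0. Lengths are in mm, angles in degrees, forces in N, time in s.
With the tool pointing down it reaches from about 350 to 850 mm from the base axis. Payload 8.1 kg.
Tool frame: the origin (TCP) lies at the very end of the fingers, on their centre line; the grasp point (between the pads) lies 19 mm behind it (r.grip_point_offset is the distance from the TCP to the grasp point, in mm); z points along the fingers, y is the line along which they close (so a half turn about z gives the same grasp; the last joint's range is limited). The gripper opens to 85 mm and grips with 20 to 120 N. Pads are 22 mm wide; open, the fingers measure 114 mm over their backs; the gripper's body (76 mm by 85 mm) begins 54 mm behind the grasp point. The pads swing forward as they close: fully open they stand 13 mm farther back than shut.
Start: joints at [66.555, 7.471, 85.268, -0, 87.261, -4.893], TCP at [190.881, 568.832, 231.292] pointing down, gripper open.
Joint ranges: [-169.43, 169.43], [-51.17, 129.36], [1.28, 143.12], [-76.62, 256.62], [0, 156.53], [-152.29, 152.29]. Speed limits (degrees/s): [136.94, 136.94, 159.86, 180, 180, 180].

### API

Orientations are given as [roll, pitch, yaw] about the fixed x, y, z axes, in that order (R = Rz(yaw) Ry(pitch) Rx(roll)).
In Python, from bench import status, eyes, r gives the robot as it stands.
- The arm moves only by the shell command python3 -m handwheel 'ROWS' [FORCE]. ROWS is a JSON object whose one key "series" holds a list that holds one entry, the list of rows, each a list of 7 numbers: the shift along the tool's x, y, z in cm, then the turn, a rotation vector about the tool's x, y, z in rad, then the opening, from 0 (shut) to 1 (fully open). In form: {"series": [[[tx, ty, tz, rx, ry, rz, claw], ...]]}. A call has 1 to 12 rows; each row is the pose to reach, as a shift and turn from the pose commanded when the call began, along the tool's axes at that moment; what a row does not reach only later rows make up. A row lasts 1/8 s, in which the tool goes at most 62.5 mm and 10.7 degrees, less where a joint would pass 70% of its speed; a pose out of reach is approached as far as the arm can. A call with a gripper value outside its range is refused whole. The fingers move at their own pace and stop on an object; FORCE is the grip in N (left out, the last holds). Time passes only in rows, so rows that repeat a pose let the fingers close. It gives the time, the measured TCP pose, the force, the opening and the grip force at its end, in the units of the state.
- status.sense(): the state, without advancing time (a new reading comes with each control period).
- eyes.snapshot(name): name is "scene" or "top" or "wrist"; returns a dict with "img" (480x640x3 uint8, red, green, blue), "mtx" (3x3 intrinsics, pixels), "R" (3x3) and "t" (3): a world point X has camera coordinates R X + t. Camera axes: x right, y down, z forward; pixel columns grow to the right and rows downward; lengths in mm; the calibration is good to about 2 mm. The wrist camera is an equidistant fisheye: a pixel r from the principal point sees the ray r / f radians off the axis. A picture is of the moment at which its call begins. There is no depth.
- r.hand_in(): hands the job in; it is judged then, once.
The state is a dict: "time": time; "joint_pos": joint angles; "qd": joint speeds; "joint_efforts": joint torques, N m; "tool_pos": TCP position; "tcp_rot": TCP orientation; "ft_force": force on the tool from outside, world axes, zero at the start; "wrist_torque": the same for the moment, N m; "finger_gap": finger opening in mm; "grip_force": force on a finger pad.
Only numpy, scipy, OpenCV 4.12 (cv2) and the standard library are available. Lean on these libraries where they do the work, as an engineer would, in place of code of your own. Each camera call takes 0.05 s, during which the arm holds its last target. There are 200 camera calls.

## Working session

There is one attempt and no reset: what is moved stays moved. The work goes in short steps, Python scripts to look and compute and a shell command to move; the robot and the scene stay as the last step left them, time stands still between calls to the robot, and variables do not carry over. Pictures are saved under pics/ and viewed, at most 10 in all, crops included, and the job is handed in when it is done.

```bash
ls; mkdir -p pics; python3 - <<'E'
from bench import status, eyes, r
import cv2
print(status.sense())
for n in ("scene","top"):
    s=eyes.snapshot(n); cv2.imwrite(f"pics/{n}0.png",s["img"][:,:,::-1]); print(n,s["mtx"].tolist(),s["R"].tolist(),s["t"].tolist())
E
```

```text
pics
{'time': 0.0, 'joint_pos': array([ 6.65548579e+01,  7.51774648e+00,  8.53314546e+01,  7.03005541e-04,
        8.72603462e+01, -4.89286679e+00]), 'qd': array([-0.00215172,  0.03887919,  0.07004725,  0.0065543 ,  0.00193085,
       -0.07270985]), 'joint_efforts': array([-3.00044303e-04, -5.69416416e+01, -5.00536680e+01, -4.98537102e-04,
        1.54591666e-02, -7.62742206e-05]), 'tool_pos': array([190.65006482, 568.31190942, 230.19607322]), 'tcp_rot': array([-1.79890912e+02, -1.00431724e-02,  1.61447681e+02]), 'ft_force': array([0.28192144, 0.04082316, 0.3941618 ]), 'wrist_torque': array([0.02954935, 0.00569255, 0.0056068 ]), 'grip_force': 0.0, 'finger_gap': 85.2749720356269}
scene [[468.6203013996517, 0.0, 316.2432431671614], [0.0, 468.6203013996517, 250.54586432852204], [0.0, 0.0, 1.0]] [[-0.7724856318092411, 0.634581269895193, -0.023928237429486954], [0.36566202709773227, 0.41368740618271665, -0.8337589651119761], [-0.519189012390531, -0.6528164687444857, -0.5516098508447115]] [483.42280105188655, -79.11979537558224, 1563.720324387403]
top [[492.4400227450663, 0.0, 320.0452665704122], [0.0, 492.4400227450663, 237.15819705132358], [0.0, 0.0, 1.0]] [[0.012052549317257468, -0.9998646358796353, 0.011200266614663], [-0.987789344763944, -0.013645471166069739, -0.1551966864577797], [0.1553285113099765, -0.0091929883030721, -0.9878200962423707]] [-160.82664286252438, 519.0831716676288, 1290.6977468656576]
```

View pics/top0.png

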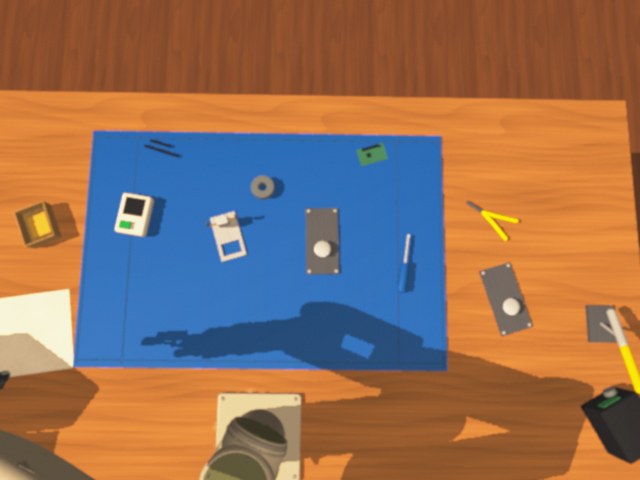

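View pics/scene0.png

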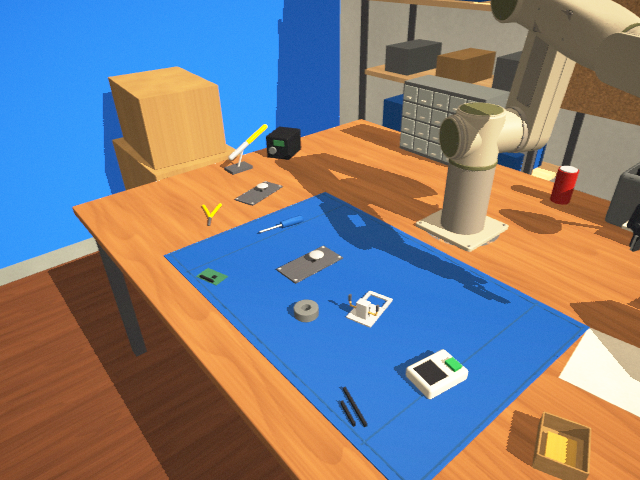

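The top view shows the target anchor at about (322,240) with its stud head at (322,248), and the foot at (228,236) with its nose towards the robot. The spool is at (262,187), the tester at (134,214) and the driver at (405,262). The look-alike anchor at (507,300) is farther from the base. The scene view agrees.

```bash
cat > h.py <<'E'
import numpy as np, cv2
from scipy.spatial.transform import Rotation as Ro
def ray(s,uv,fish=False):
    uv=np.atleast_2d(uv).astype(float);K=s["mtx"];f=K[0,0]
    d=(uv-K[:2,2])/[K[0,0],K[1,1]]
    if fish:
        th=np.linalg.norm(d,axis=1,keepdims=True); d=np.hstack([d/np.maximum(th,1e-9)*np.sin(th),np.cos(th)])
    else: d=np.hstack([d,np.ones((len(d),1))])
    R=np.array(s["R"]); return -R.T@np.array(s["t"]), d@R
def onplane(s,uv,z,fish=False):
    c,d=ray(s,uv,fish); return c+d*((z-c[2])/d[:,2])[:,None]
E
python3 - <<'E'
from h import *
from bench import eyes,status
s=eyes.snapshot("top"); 
for n,uv,z in [("anchor corners",[(306,208),(339,208),(340,274),(306,274)],6),("head",[(322,248)],25),("foot corners",[(210,218),(234,211),(246,255),(220,262)],5),("eye",[(232,248)],5),("spool",[(262,187)],24),("driver",[(408,236),(402,290)],8),("tester",[(134,214)],30)]:
    print(n,onplane(s,uv,z).round(0).tolist())
w=eyes.snapshot("wrist"); cv2.imwrite("pics/wrist0.png",w["img"][:,:,::-1]); print(w["mtx"],w["R"],w["t"],-w["R"].T@w["t"])
E
```

```text
anchor corners [[609.0, -114.0, 6.0], [610.0, -207.0, 6.0], [425.0, -210.0, 6.0], [424.0, -117.0, 6.0]]
head [[494.0, -160.0, 25.0]]
foot corners [[577.0, 153.0, 5.0], [598.0, 87.0, 5.0], [474.0, 49.0, 5.0], [454.0, 120.0, 5.0]]
eye [[493.0, 89.0, 5.0]]
spool [[663.0, 9.0, 24.0]]
driver [[533.0, -399.0, 8.0], [383.0, -380.0, 8.0]]
tester [[580.0, 356.0, 30.0]]
[[371.64829954   0.         321.75498533]
 [  0.         371.64829954 236.72797337]
 [  0.           0.           1.        ]] [[ 3.18466583e-01  9.47934030e-01 -3.30695824e-04]
 [ 9.03156782e-01 -3.03317292e-01  3.03819761e-01]
 [ 2.87900785e-01 -9.70551113e-02 -9.52729470e-01]] [-599.81099751  -40.2732492   378.80894398] [118.33342494 593.13102771 372.93989848]
```

View pics/wrist0.png

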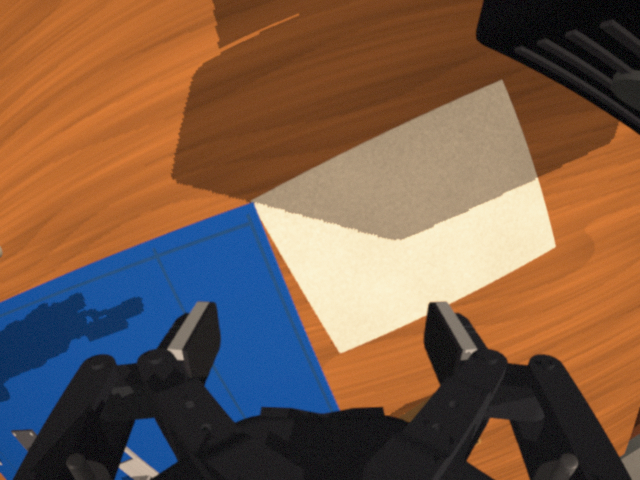

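```bash
cat >> h.py <<'E'
def shift(target,rpy=None):
    "tool-frame shift (cm) and rotvec from measured pose to the target pose"
    from bench import status
    s=status.sense(); R=Ro.from_euler("xyz",s["tcp_rot"],degrees=True)
    p=R.inv().apply(np.array(target)-s["tool_pos"])/10
    q=(R.inv()*Ro.from_euler("xyz",rpy,degrees=True)).as_rotvec() if rpy is not None else np.zeros(3)
    print("pos",s["tool_pos"].round(1),s["tcp_rot"].round(1),"F",s["ft_force"].round(2),"t",round(s["time"],2)); print("shift",p.round(2),q.round(3))
E
python3 -c "
from h import *
shift([530,70,230],[180,0,106])"
```

```text
pos [190.7 568.5 230.6] [-179.9   -0.   161.4] F [ 0.81 -0.68 -0.01] t 0.2
shift [-48.02 -36.46   0.1 ] [-0.001  0.     0.968]
```

```bash
python3 -m handwheel '{"series": [[[-4.8,-3.6,0,0,0,0.1,1],[-10,-7.5,0,0,0,0.2,1],[-15,-11.4,0,0,0,0.3,1],[-20,-15.2,0,0,0,0.4,1],[-25,-19,0,0,0,0.5,1],[-30,-22.8,0,0,0,0.6,1],[-35,-26.6,0,0,0,0.7,1],[-40,-30.4,0,0,0,0.8,1],[-44.5,-33.8,0,0,0,0.9,1],[-47,-35.7,0,0,0,0.968,1],[-48,-36.5,0,0,0,0.968,1],[-48,-36.5,0,0,0,0.968,1]]]}' 90
python3 - <<'E'
from h import *
from bench import eyes
w=eyes.snapshot("wrist"); cv2.imwrite("pics/w1.png",w["img"][:,:,::-1]); np.savez("w1.npz",**w)
shift([500,-190,230],[180,0,91])
E
```

```text
time: 1.7
tool_pos: [529.7, 70.0, 231.0]
tcp_rot: [-180.0, -0.0, 106.0]
ft_force: [-1.0, 0.6, 0.7]
finger_gap: 85.5
grip_force: 0.0
pos [529.4  70.7 231.1] [-180.   -0.  106.] F [-0.25  0.37  0.68] t 1.75
shift [-24.24 -10.03   0.1 ] [-0.001 -0.001  0.263]
```

View pics/w1.png

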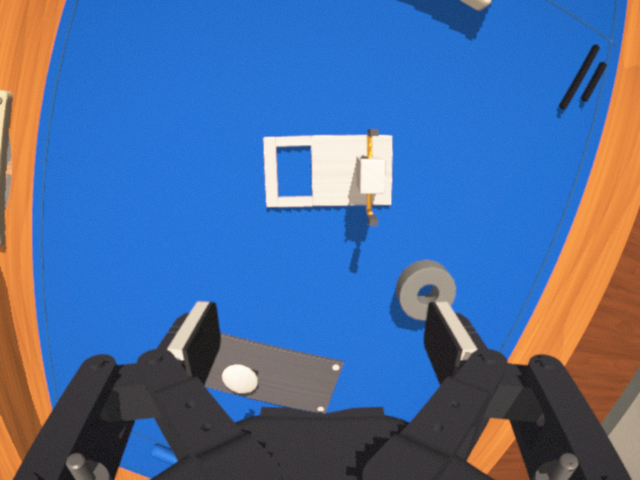

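The wrist view shows the foot from (265,138) to (391,206), its eye centred near (295,171) and the post top at (371,175). The spool is at (427,290) and the anchor at lower left with its head at (240,379). I'll measure the foot here, then go to the anchor.

```bash
python3 - <<'E'
from h import *
w=dict(np.load("w1.npz")); im=w["img"]
hsv=cv2.cvtColor(im,cv2.COLOR_RGB2HSV)
m=((hsv[...,1]<70)&(hsv[...,2]>150)).astype(np.uint8)*255
m[:100]=0;m[240:]=0;m[:,:240]=0;m[:,420:]=0
mo=cv2.morphologyEx(m,cv2.MORPH_OPEN,np.ones((9,9)))if 0 else m
cs,h=cv2.findContours(mo,cv2.RETR_CCOMP,cv2.CHAIN_APPROX_NONE)
for c,hh in zip(cs,h[0]):
    if cv2.contourArea(c)<300: continue
    P=onplane(w,c[:,0],5,True)[:,:2]
    print("hole" if hh[3]>=0 else "outer",cv2.contourArea(c),[np.round(x,1) for x in cv2.minAreaRect(P.astype(np.float32))])
    if hh[3]<0:
        a=np.radians(16.); u=np.array([np.cos(a),np.sin(a)]); print(np.percentile(P@u,[0,1,99,100]),np.percentile(P@[-u[1],u[0]],[0,1,99,100]))
# corners by eye for check
print(onplane(w,[(264,138),(267,208),(391,136),(391,206)],5,True).round(1))
print("post top",onplane(w,[(371,175)],50,True).round(1))
E
python3 -m handwheel '{"series": [[[-5,-2,0,0,0,0.05,1],[-11,-4.4,0,0,0,0.12,1],[-16,-6.6,0,0,0,0.18,1],[-21,-8.7,0,0,0,0.24,1],[-24.2,-10,0,0,0,0.263,1],[-24.2,-10,0,0,0,0.263,1],[-24.2,-10,0,0,0,0.263,1]]]}'
python3 - <<'E'
from h import *
from bench import eyes
w=eyes.snapshot("wrist"); cv2.imwrite("pics/w2.png",w["img"][:,:,::-1]); np.savez("w2.npz",**w)
E
```

```text
outer 8554.0 [array([529. , 100.2]), array([128.5,  72.4]), np.float64(17.2)]
[471.40969476 471.6137113  600.61719449 600.83230209] [-86.72251715 -86.69262538 -12.99507123 -12.24274784]
hole 1779.0 [array([496.5,  90.4]), array([36.5, 52.2]), np.float64(17.1)]
[[458.9 114.8   5. ]
 [479.5  46.3   5. ]
 [579.1 151.6   5. ]
 [601.3  83.5   5. ]]
post top [[564.  112.5  50. ]]
time: 2.62
tool_pos: [500.5, -188.5, 231.3]
tcp_rot: [180.0, -0.0, 91.0]
ft_force: [-0.5, 0.8, -0.3]
finger_gap: 85.3
grip_force: 0.0
```

View pics/w2.png

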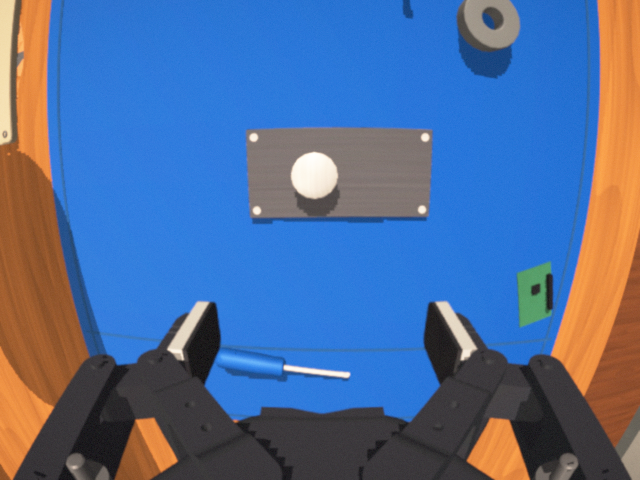

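The anchor lies at (247..432, 130..217) with the head at (314,175). Nothing stands close to the stud.

```bash
python3 - <<'E'
from h import *
w=dict(np.load("w2.npz")); im=w["img"]
hsv=cv2.cvtColor(im,cv2.COLOR_RGB2HSV)
m=((hsv[...,1]<110)).astype(np.uint8)*255
m[:110]=0;m[240:]=0;m[:,:230]=0;m[:,445:]=0
c=max(cv2.findContours(m,cv2.RETR_EXTERNAL,cv2.CHAIN_APPROX_NONE)[0],key=cv2.contourArea)
P=onplane(w,c[:,0],6,True)[:,:2]; print([np.round(x,2) for x in cv2.minAreaRect(P.astype(np.float32))])
m=((hsv[...,1]<70)&(hsv[...,2]>150)).astype(np.uint8)*255
m[:140]=0;m[205:]=0;m[:,:280]=0;m[:,350:]=0
c=max(cv2.findContours(m,cv2.RETR_EXTERNAL,cv2.CHAIN_APPROX_NONE)[0],key=cv2.contourArea)
for z in (23.5,25): 
    P=onplane(w,c[:,0],z,True)[:,:2]; print(z,cv2.minEnclosingCircle(P.astype(np.float32)),P.min(0),P.max(0))
shift([565.4,111.6,90],[180,0,107.2])
E
```

```text
[array([ 519.65, -160.31]), array([186.42,  91.28]), np.float64(1.42)]
23.5 ((494.0359191894531, -160.83836364746094), 22.98922348022461) [ 471.36685558 -183.19078625] [ 516.97695662 -137.91300567]
25 ((494.0618896484375, -160.6261749267578), 22.890790939331055) [ 471.48987186 -182.88289289] [ 516.90468627 -137.79897606]
pos [ 500.6 -188.4  231.3] [180.   -0.   91.1] F [-0.48 -0.08 -0.52] t 2.67
shift [29.86  7.03 14.15] [ 0.    -0.    -0.282]
```

```bash
python3 -m handwheel '{"series": [[[5,1.2,0,0,0,-0.05,1],[11,2.6,2,0,0,-0.11,1],[16.5,3.9,4,0,0,-0.17,1],[22,5.2,7,0,0,-0.22,1],[26.5,6.3,10,0,0,-0.27,1],[29.86,7.03,13,0,0,-0.282,1],[29.86,7.03,14.15,0,0,-0.282,1],[29.86,7.03,14.15,0,0,-0.282,1]]]}'
python3 -c "
from h import *
shift([565.4,111.6,11],[180,0,107.2])"
```

```text
time: 3.68
tool_pos: [564.6, 110.2, 88.9]
tcp_rot: [-179.9, -0.0, 107.2]
ft_force: [-0.4, -0.2, 0.4]
finger_gap: 85.6
grip_force: 0.0
pos [564.6 110.2  88.9] [-179.9   -0.   107.2] F [-0.38 -0.18  0.39] t 3.67
shift [0.11 0.13 7.79] [-0.002 -0.    -0.   ]
```

```bash
python3 -m handwheel '{"series": [[[0.1,0.1,3.5,0,0,0,1],[0.1,0.1,6,0,0,0,1],[0.1,0.1,7.4,0,0,0,1],[0.1,0.1,7.7,0,0,0,1],[0.1,0.1,7.75,0,0,0,0.6],[0.1,0.1,7.75,0,0,0,0.35],[0.1,0.1,7.75,0,0,0,0.25],[0.1,0.1,7.75,0,0,0,0.1],[0.1,0.1,7.75,0,0,0,0.1],[0.1,0.1,7.75,0,0,0,0.1]]]}' 90
python3 -c "
from h import *
shift([565.4,111.6,11],[180,0,107.2])"
```

```text
time: 4.92
tool_pos: [567.1, 110.9, 13.1]
tcp_rot: [179.9, 0.0, 107.1]
ft_force: [-1.0, 0.5, 6.4]
finger_gap: 21.4
grip_force: 89.0
pos [567.1 110.9  13.1] [179.9   0.  107.1] F [-1.02  0.47  6.45] t 4.92
shift [ 0.11 -0.14  0.21] [ 0.001  0.    -0.002]
```

```bash
python3 -m handwheel '{"series": [[[0,0,-0.5,0,0,0,0.1],[0,0,-2,0,0,0,0.1],[0,0,-5,0,0,0,0.1],[0,0,-8,0,0,0,0.1],[0,0,-10,0,0,0,0.1],[0,0,-10,0,0,0,0.1],[0,0,-10,0,0,0,0.1]]]}'
python3 - <<'E'
from h import *
from bench import eyes
w=eyes.snapshot("wrist"); cv2.imwrite("pics/w3.png",w["img"][:,:,::-1]); np.savez("w3.npz",**w)
shift([300,0,100])
E
```

```text
time: 5.8
tool_pos: [565.7, 110.7, 111.1]
tcp_rot: [-179.9, -0.0, 107.1]
ft_force: [-1.0, -0.8, -3.5]
finger_gap: 21.1
grip_force: 88.2
pos [565.4 110.7 110.6] [-179.8   -0.   107.1] F [-0.05 -0.06 -3.08] t 5.85
shift [ -2.79 -28.61   1.14] [0. 0. 0.]
```

View pics/w3.png

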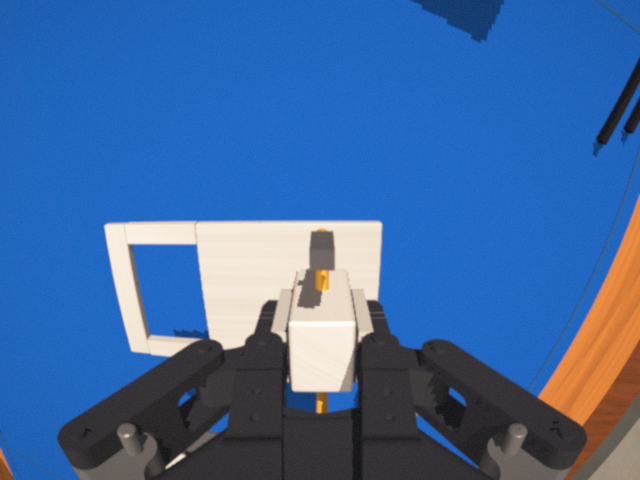

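The foot is held by the post. Its nose is at left, with corners at (106,224) and (133,352), the eye at (131..209, 245..340) and the post-end corner at (381,221). A PnP fit on those corners gives its pose in the hand.

```bash
cat > fit.py <<'E'
from h import *
from bench import status
def fit(w,obj,img,win=4):
    g=cv2.cvtColor(w["img"],cv2.COLOR_RGB2GRAY)
    uv=cv2.cornerSubPix(g,np.array(img,np.float32).reshape(-1,1,2),(win,win),(-1,-1),(3,50,.01))[:,0]
    I=dict(mtx=w["mtx"],R=np.eye(3),t=np.zeros(3)); d=ray(I,uv,True)[1]
    n=d[:,:2]/d[:,2:]
    obj=np.array(obj,float); ok,rv,tv=cv2.solvePnP(obj,n,np.eye(3),None,flags=cv2.SOLVEPNP_SQPNP)
    pr=cv2.projectPoints(obj,rv,tv,np.eye(3),None)[0][:,0]
    print("uv",uv.round(1).tolist(),"res px",((pr-n)*371).round(1).tolist())
    Rw=w["R"].T; Rf=Ro.from_matrix(Rw@cv2.Rodrigues(rv)[0]); pf=Rw@(tv[:,0]-w["t"])
    return Rf,pf
E
python3 - <<'E'
from fit import *
w=dict(np.load("w3.npz"))
Rf,pf=fit(w,[(-29.5,35,5),(97,35,5),(-17.5,26,5),(17.5,26,5),(-29.5,-35,5)],[(106,224),(381,221),(130,245),(198,245),(132,351)])
s=status.sense(); Rt=Ro.from_euler("xyz",s["tcp_rot"],degrees=True)
print("foot world",pf.round(1),Rf.as_euler("xyz",degrees=True).round(1))
print("foot in tool: origin",Rt.inv().apply(pf-s["tool_pos"]).round(1),"axes\n",(Rt.inv()*Rf).as_matrix().round(3))
E
```

```text
uv [[103.5999984741211, 224.89999389648438], [381.5, 222.1999969482422], [127.5, 243.8000030517578], [196.3000030517578, 243.89999389648438], [131.0, 350.8999938964844]] res px [[-0.2, 0.1], [-0.2, 0.4], [-0.1, -0.5], [0.1, -0.5], [0.4, 0.4]]
foot world [497.4  91.  101. ] [ 0.4  0.6 17. ]
foot in tool: origin [  1.1 -70.7   9.8] axes
 [[-0.     1.    -0.006]
 [ 1.     0.001  0.008]
 [ 0.008 -0.006 -1.   ]]
```

```bash
cat > plan.py <<'E'
from h import *
import sys
S=np.array([494.1,-160.8,6.]); YAW=1.4; REL=np.array([88.2,-1.1,9.8])
M=np.array([[0,1,0],[1,0,0],[0,0,-1.]])
def goal(th,ex,z0,ey=0):
    A=Ro.from_euler("z",YAW,degrees=True); R=A*Ro.from_euler("y",-th,degrees=True)
    return S+A.apply([ex,ey,z0])+R.apply(REL), (R*Ro.from_matrix(M)).as_euler("xyz",degrees=True)
def where():
    from bench import status
    s=status.sense(); R=Ro.from_euler("xyz",s["tcp_rot"],degrees=True)*Ro.from_matrix(M).inv()
    A=Ro.from_euler("z",YAW,degrees=True); RA=A.inv()*R
    print("now edge rel stud",A.inv().apply(s["tool_pos"]-R.apply(REL)-S).round(1),"tilt/yaw",RA.as_euler("xyz",degrees=True).round(2))
if __name__=="__main__":
    where()
    for a in sys.argv[1:]:
        v=list(map(float,a.split(","))); print(v); shift(*goal(*v))
E
python3 plan.py 35,-36,45 0,-36,90
```

```text
now edge rel stud [ -7.4 246.9  95. ] tilt/yaw [ 0.03  0.15 15.67]
[35.0, -36.0, 45.0]
pos [565.4 110.7 110.6] [-179.8   -0.   107.1] F [-0.05 -0.06 -3.08] t 5.85
shift [-24.8  -11.86   0.12] [-0.61  -0.084  0.265]
[0.0, -36.0, 90.0]
pos [565.4 110.7 110.6] [-179.8   -0.   107.1] F [-0.05 -0.06 -3.08] t 5.85
shift [-25.38  -9.78   0.49] [-0.003 -0.     0.274]
```

```bash
python3 -m handwheel '{"series": [[[-3,-1.4,0,-0.03,0,0.03,0.1],[-8,-3.8,0,-0.15,-0.02,0.08,0.1],[-13,-6.2,0,-0.28,-0.04,0.14,0.1],[-17,-8.1,0.1,-0.4,-0.06,0.18,0.1],[-21,-10,0.1,-0.5,-0.07,0.22,0.1],[-23.5,-11.2,0.1,-0.57,-0.08,0.25,0.1],[-24.8,-11.86,0.12,-0.61,-0.084,0.265,0.1],[-24.8,-11.86,0.12,-0.61,-0.084,0.265,0.1],[-24.8,-11.86,0.12,-0.61,-0.084,0.265,0.1],[-24.8,-11.86,0.12,-0.61,-0.084,0.265,0.1]]]}'
python3 - <<'E'
from h import *
from bench import eyes
w=eyes.snapshot("wrist"); cv2.imwrite("pics/w4.png",w["img"][:,:,::-1]); np.savez("w4.npz",**w)
E
python3 plan.py 35,-36,20 35,-36,9
```

```text
time: 7.1
tool_pos: [526.2, -160.2, 111.0]
tcp_rot: [144.9, -0.0, 91.5]
ft_force: [1.0, 0.6, -2.5]
finger_gap: 21.1
grip_force: 89.4
now edge rel stud [-34.3   0.7  46.3] tilt/yaw [  0.   -35.15   0.08]
[35.0, -36.0, 20.0]
pos [ 526.3 -160.3  111.1] [144.9  -0.   91.5] F [-0.04 -0.04 -2.14] t 7.15
shift [-0.08 -1.65  2.08] [ 0.003 -0.001  0.001]
[35.0, -36.0, 9.0]
pos [ 526.3 -160.3  111.1] [144.9  -0.   91.5] F [-0.04 -0.04 -2.14] t 7.15
shift [-0.08 -2.29  2.98] [ 0.003 -0.001  0.001]
```

View pics/w4.png

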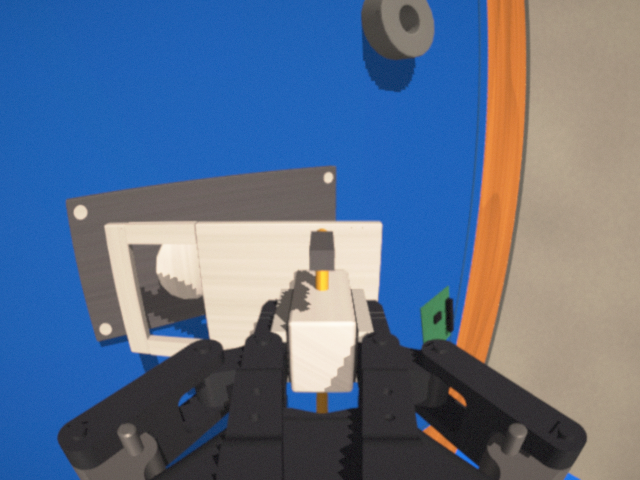

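The tipped foot is above the plate and the head shows through the eye at about (180,268). I'll check the calibration against plate corners (67,201), (336,167) and (98,341).

```bash
python3 - <<'E'
from fit import *
w=dict(np.load("w4.npz")); g=cv2.cvtColor(w["img"],cv2.COLOR_RGB2GRAY)
uv=cv2.cornerSubPix(g,np.array([[67,201],[336,167],[98,341]],np.float32).reshape(-1,1,2),(4,4),(-1,-1),(3,50,.01))[:,0]
a=np.radians(1.4);A=np.array([[np.cos(a),-np.sin(a)],[np.sin(a),np.cos(a)]])
print(uv,"\nseen in anchor frame",((onplane(w,uv,6,True)[:,:2]-[497.2,-160.9])@A).round(1).tolist(),"expect -70,45 115,45 -70,-45")
Rf,pf=fit(w,[(-29.5,35,5),(97,35,5),(-17.5,26,5),(17.5,26,5),(-29.5,-35,5)],[(106,224),(381,221),(130,245),(198,245),(132,351)])
from plan import S
e=pf+Rf.apply([-17.5,0,0]); print("edge rel stud",(e-S).round(1),Rf.as_euler("xyz",degrees=True).round(2))
E
```

```text
[[ 64.71562  199.55873 ]
 [336.13242  164.69185 ]
 [ 98.825455 340.7019  ]] 
seen in anchor frame [[-70.8, 44.9], [117.4, 45.7], [-69.0, -46.3]] expect -70,45 115,45 -70,-45
uv [[103.69999694824219, 224.89999389648438], [381.29998779296875, 222.1999969482422], [127.80000305175781, 243.8000030517578], [196.1999969482422, 244.5], [131.3000030517578, 351.29998779296875]] res px [[-0.0, 0.3], [-0.1, 0.5], [-0.3, -0.3], [0.2, -0.9], [0.3, 0.3]]
edge rel stud [-34.3   0.1  45.1] [ 1.000e-02 -3.492e+01  1.590e+00]
```

```bash
python3 -m handwheel '{"series": [[[0,-0.6,0.8,0,0,0,0.1],[0,-1.2,1.5,0,0,0,0.1],[-0.05,-1.65,2.08,0,0,0,0.1],[-0.05,-1.9,2.4,0,0,0,0.1],[-0.05,-2.1,2.7,0,0,0,0.1],[-0.05,-2.25,2.92,0,0,0,0.1],[-0.05,-2.25,2.92,0,0,0,0.1],[-0.05,-2.25,2.92,0,0,0,0.1]]]}'
python3 plan.py 35,-36,8.5 35,-20,8.5 35,-7,8.5
```

```text
time: 8.15
tool_pos: [524.9, -161.9, 75.3]
tcp_rot: [144.8, 0.0, 91.4]
ft_force: [-5.0, 0.9, 5.5]
finger_gap: 21.2
grip_force: 90.7
now edge rel stud [-35.6  -0.8  10.4] tilt/yaw [-4.000e-02 -3.524e+01  3.000e-02]
[35.0, -36.0, 8.5]
pos [ 524.9 -161.9   75.3] [144.8   0.   91.4] F [-4.96  0.92  5.5 ] t 8.15
shift [ 0.07 -0.14  0.17] [0.004 0.    0.   ]
[35.0, -20.0, 8.5]
pos [ 524.9 -161.9   75.3] [144.8   0.   91.4] F [-4.96  0.92  5.5 ] t 8.15
shift [0.07 1.17 1.09] [0.004 0.    0.   ]
[35.0, -7.0, 8.5]
pos [ 524.9 -161.9   75.3] [144.8   0.   91.4] F [-4.96  0.92  5.5 ] t 8.15
shift [0.07 2.23 1.84] [0.004 0.    0.   ]
```

```bash
python3 -m handwheel '{"series": [[[0,0,0,0,0,0,0.1],[0,0,0,0,0,0,0.1]]]}'
python3 - <<'E'
from fit import *
from bench import eyes
w=eyes.snapshot("wrist"); np.savez("w5.npz",**w); cv2.imwrite("pics/w5.png",w["img"][:,:,::-1])
Rf,pf=fit(w,[(-29.5,35,5),(97,35,5),(-17.5,26,5),(17.5,26,5),(-29.5,-35,5)],[(106,224),(381,221),(130,245),(198,245),(132,351)])
from plan import S,where
e=pf+Rf.apply([-17.5,0,0]); print("edge rel stud",(e-S).round(1),Rf.as_euler("xyz",degrees=True).round(2))
where(); print(status.sense()["ft_force"],status.sense()["wrist_torque"])
E
```

```text
time: 8.4
tool_pos: [524.9, -161.8, 75.3]
tcp_rot: [144.8, 0.0, 91.4]
ft_force: [-4.9, 2.1, 6.6]
finger_gap: 21.0
grip_force: 90.7
uv [[102.80000305175781, 224.89999389648438], [380.8999938964844, 222.0], [127.30000305175781, 243.8000030517578], [196.10000610351562, 244.0], [130.6999969482422, 351.70001220703125]] res px [[0.2, 0.3], [-0.0, 0.3], [-0.4, -0.3], [0.2, -0.5], [0.1, 0.1]]
edge rel stud [-35.8  -1.3   9.6] [  0.17 -34.3    1.39]
now edge rel stud [-35.6  -0.8  10.4] tilt/yaw [-4.000e-02 -3.524e+01  3.000e-02]
[-5.23683162  0.89594664  5.45319896] [0.35895112 1.39489895 0.07080915]
```

View pics/w5.png

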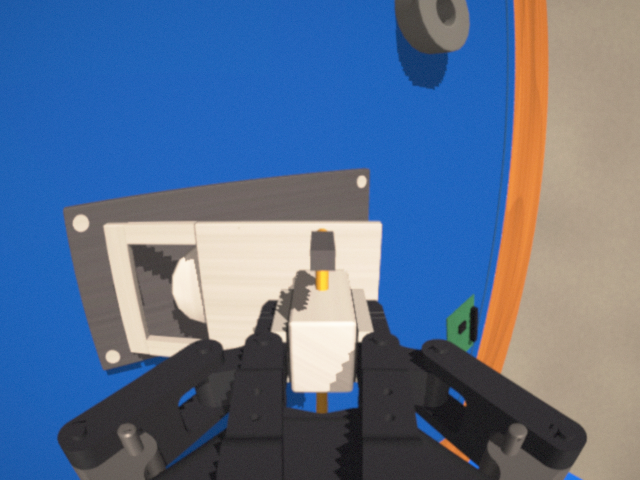

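The head is visible at (187,288) through the eye. The 8 N reading fits the nose tip touching the plate. The grasp height on the mat (TCP at 13 mm) suggests the hand-to-underside offset is nearer 12.5 mm than the fitted 9.8, so I'll correct it and lift slightly before sliding.

```bash
sed -i 's/88.2,-1.1,9.8/88.2,-1.1,12.5/' plan.py; python3 plan.py 35,-34,8.7 35,-24,8.7 35,-14,8.7
```

```text
now edge rel stud [-34.   -0.8   8.2] tilt/yaw [-4.000e-02 -3.524e+01  3.000e-02]
[35.0, -34.0, 8.7]
pos [ 524.9 -161.9   75.3] [144.8   0.   91.4] F [-5.24  0.9   5.45] t 8.45
shift [0.07 0.03 0.  ] [0.004 0.    0.   ]
[35.0, -24.0, 8.7]
pos [ 524.9 -161.9   75.3] [144.8   0.   91.4] F [-5.24  0.9   5.45] t 8.45
shift [0.07 0.85 0.58] [0.004 0.    0.   ]
[35.0, -14.0, 8.7]
pos [ 524.9 -161.9   75.3] [144.8   0.   91.4] F [-5.24  0.9   5.45] t 8.45
shift [0.07 1.67 1.15] [0.004 0.    0.   ]
```

```bash
python3 -m handwheel '{"series": [[[0.03,0.09,-0.12,0,0,0,0.1],[0.07,0.09,-0.12,0,0,0,0.1],[0.07,0.09,-0.12,0,0,0,0.1]]]}'; python3 plan.py
```

```text
time: 8.82
tool_pos: [524.4, -160.9, 75.8]
tcp_rot: [144.8, 0.0, 91.4]
ft_force: [1.3, 0.3, -1.8]
finger_gap: 21.3
grip_force: 89.4
now edge rel stud [-34.6   0.3   8.7] tilt/yaw [-1.000e-02 -3.518e+01 -0.000e+00]
```

```bash
python3 -m handwheel '{"series": [[[0,0.25,0.17,0,0,0,0.1],[0,0.5,0.34,0,0,0,0.1],[0,0.75,0.52,0,0,0,0.1],[0,0.98,0.69,0,0,0,0.1],[0,0.98,0.69,0,0,0,0.1]]]}'; python3 plan.py
```

```text
time: 9.45
tool_pos: [536.6, -160.5, 75.7]
tcp_rot: [144.8, -0.0, 91.4]
ft_force: [0.4, -0.1, -1.8]
finger_gap: 21.1
grip_force: 89.4
now edge rel stud [-22.4   0.3   8.7] tilt/yaw [ 1.000e-02 -3.517e+01 -0.000e+00]
```

```bash
python3 -m handwheel '{"series": [[[0,0.2,0.14,0,0,0,0.1],[0,0.41,0.29,0,0,0,0.1],[0,0.57,0.4,0,0,0,0.1],[0,0.57,0.4,0,0,0,0.1]]]}'; python3 plan.py
```

```text
time: 9.95
tool_pos: [543.5, -160.4, 75.8]
tcp_rot: [144.8, -0.0, 91.4]
ft_force: [-0.2, -0.2, -2.4]
finger_gap: 21.0
grip_force: 89.4
now edge rel stud [-15.5   0.3   8.8] tilt/yaw [  0.   -35.18  -0.  ]
```

```bash
python3 -m handwheel '{"series": [[[0,0.16,0.12,0,0,0,0.1],[0,0.33,0.23,0,0,0,0.1],[0,0.41,0.29,0,0,0,0.1],[0,0.41,0.29,0,0,0,0.1]]]}'; python3 plan.py;  python3 -m handwheel '{"series": [[[0,0.06,0.04,0,0,0,0.1],[0,0.12,0.09,0,0,0,0.1],[0,0.12,0.09,0,0,0,0.1]]]}'; python3 plan.py
```

```text
time: 10.45
tool_pos: [548.5, -160.3, 75.8]
tcp_rot: [144.8, -0.0, 91.4]
ft_force: [0.7, -0.0, -1.5]
finger_gap: 20.9
grip_force: 89.4
now edge rel stud [-10.5   0.3   8.8] tilt/yaw [  0.   -35.18  -0.  ]
time: 10.82
tool_pos: [549.9, -160.3, 75.7]
tcp_rot: [144.8, 0.0, 91.4]
ft_force: [0.5, 0.4, -3.2]
finger_gap: 20.8
grip_force: 89.5
now edge rel stud [-9.1  0.3  8.7] tilt/yaw [ -0.   -35.18  -0.  ]
```

Feel for the neck in small steps.

```bash
for i in 1; do python3 -m handwheel '{"series": [[[0,0.06,0.04,0,0,0,0.1],[0,0.1,0.07,0,0,0,0.1],[0,0.1,0.07,0,0,0,0.1]]]}' | grep -E "force"; done; python3 plan.py
```

```text
ft_force: [-0.2, -0.3, -1.6]
grip_force: 89.5
now edge rel stud [-7.8  0.3  8.7] tilt/yaw [-0.000e+00 -3.518e+01 -1.000e-02]
```

```bash
python3 -m handwheel '{"series": [[[0,0.05,0.03,0,0,0,0.1],[0,0.08,0.057,0,0,0,0.1],[0,0.08,0.057,0,0,0,0.1]]]}' | grep -E "force"; python3 plan.py
```

```text
ft_force: [0.6, 0.3, -1.2]
grip_force: 89.6
now edge rel stud [-6.9  0.3  8.7] tilt/yaw [ -0.   -35.17  -0.  ]
```

```bash
python3 -m handwheel '{"series": [[[0,0.04,0.03,0,0,0,0.1],[0,0.07,0.05,0,0,0,0.1],[0,0.07,0.05,0,0,0,0.1]]]}' | grep -E "force"; python3 plan.py 25,-6,6.6 17,-6,5 8,-6,3.2 0,-6,1.5
```

```text
ft_force: [-1.0, 0.5, -1.9]
grip_force: 89.6
now edge rel stud [-6.   0.3  8.7] tilt/yaw [ -0.   -35.17  -0.  ]
[25.0, -6.0, 6.6]
pos [ 553.  -160.2   75.7] [144.8   0.   91.4] F [-0.96  0.51 -1.89] t 11.95
shift [-0.03 -0.04  1.75] [ 0.178  0.    -0.   ]
[17.0, -6.0, 5.0]
pos [ 553.  -160.2   75.7] [144.8   0.   91.4] F [-0.96  0.51 -1.89] t 11.95
shift [-0.03 -0.26  3.12] [ 0.317  0.    -0.   ]
[8.0, -6.0, 3.2]
pos [ 553.  -160.2   75.7] [144.8   0.   91.4] F [-0.96  0.51 -1.89] t 11.95
shift [-0.03 -0.72  4.62] [ 0.474  0.    -0.   ]
[0.0, -6.0, 1.5]
pos [ 553.  -160.2   75.7] [144.8   0.   91.4] F [-0.96  0.51 -1.89] t 11.95
shift [-0.03 -1.3   5.9 ] [ 0.614  0.    -0.   ]
```

```bash
python3 -m handwheel '{"series": [[[0,-0.005,0.45,0.045,0,0,0.1],[0,-0.01,0.9,0.09,0,0,0.1],[0,-0.02,1.35,0.135,0,0,0.1],[0,-0.04,1.75,0.178,0,0,0.1],[0,-0.04,1.75,0.178,0,0,0.1]]]}' | grep -E "force"; python3 plan.py 20,-6,5.6 15,-6,4.6
```

```text
ft_force: [0.4, 0.9, -2.8]
grip_force: 89.1
now edge rel stud [-5.4  0.3  6.8] tilt/yaw [-1.0e-02 -2.5e+01  4.0e-02]
[20.0, -6.0, 5.6]
pos [ 563.4 -159.9   61.4] [155.    0.   91.4] F [ 0.45  0.85 -2.76] t 12.57
shift [-0.03 -0.03  0.86] [ 0.087 -0.     0.001]
[15.0, -6.0, 4.6]
pos [ 563.4 -159.9   61.4] [155.    0.   91.4] F [ 0.45  0.85 -2.76] t 12.57
shift [-0.03 -0.07  1.72] [ 0.175 -0.     0.001]
```

```bash
python3 -m handwheel '{"series": [[[-0.01,-0.01,0.29,0.03,0,0,0.1],[-0.02,-0.02,0.58,0.06,0,0,0.1],[-0.03,-0.03,0.86,0.087,0,0,0.1],[-0.03,-0.03,0.86,0.087,0,0,0.1]]]}' | grep -E "force"; python3 plan.py 15,-6,4.6
```

```text
ft_force: [-0.2, -0.4, -2.1]
grip_force: 89.2
now edge rel stud [-6.3 -0.   5.3] tilt/yaw [  0.   -19.95   0.02]
[15.0, -6.0, 4.6]
pos [ 566.4 -160.1   53.2] [160.   -0.   91.4] F [-0.23 -0.45 -2.12] t 13.07
shift [-0.    0.08  0.84] [ 0.086 -0.     0.   ]
```

```bash
python3 -m handwheel '{"series": [[[0,-0.01,0.29,0.03,0,0,0.1],[0,-0.02,0.58,0.06,0,0,0.1],[0,-0.04,0.86,0.087,0,0,0.1],[0,-0.04,0.86,0.087,0,0,0.1]]]}' | grep -E "force"; python3 plan.py 10,-6,3.6 5,-6,2.6 0,-6,1.5
```

```text
ft_force: [0.3, -0.8, -1.5]
grip_force: 89.2
now edge rel stud [-7.  -0.   4.1] tilt/yaw [ -0.   -14.97   0.02]
[10.0, -6.0, 3.6]
pos [ 569.1 -160.    44.9] [165.    0.   91.4] F [ 0.32 -0.85 -1.52] t 13.57
shift [-0.    0.16  0.84] [ 0.087 -0.     0.   ]
[5.0, -6.0, 2.6]
pos [ 569.1 -160.    44.9] [165.    0.   91.4] F [ 0.32 -0.85 -1.52] t 13.57
shift [-0.    0.14  1.71] [ 0.174 -0.     0.   ]
[0.0, -6.0, 1.5]
pos [ 569.1 -160.    44.9] [165.    0.   91.4] F [ 0.32 -0.85 -1.52] t 13.57
shift [-0.    0.06  2.59] [ 0.261 -0.     0.   ]
```

```bash
python3 -m handwheel '{"series": [[[0,0.06,0.29,0.03,0,0,0.1],[0,0.1,0.58,0.06,0,0,0.1],[0,0.15,0.84,0.087,0,0,0.1],[0,0.15,0.84,0.087,0,0,0.1]]]}' | grep -E "force"; python3 plan.py 5,-6,2.6
```

```text
ft_force: [0.4, -1.1, -2.3]
grip_force: 89.2
now edge rel stud [-6.1  0.   3.5] tilt/yaw [ 0.   -9.98  0.02]
[5.0, -6.0, 2.6]
pos [ 572.7 -159.9   37.1] [170.   -0.   91.4] F [ 0.36 -1.06 -2.26] t 14.07
shift [-0.01  0.07  0.86] [ 0.087 -0.     0.   ]
```

```bash
python3 -m handwheel '{"series": [[[0,-0.01,0.29,0.03,0,0,0.1],[0,-0.02,0.58,0.06,0,0,0.1],[0,-0.03,0.86,0.087,0,0,0.1],[0,-0.03,0.86,0.087,0,0,0.1]]]}' | grep -E "force"; python3 plan.py 0,-6,1.5
```

```text
ft_force: [-0.1, -0.4, -3.4]
grip_force: 89.2
now edge rel stud [-7.1  0.   2.4] tilt/yaw [ 0.01 -4.99  0.02]
[0.0, -6.0, 1.5]
pos [ 573.8 -159.9   28.5] [175.   -0.   91.4] F [-0.13 -0.4  -3.42] t 14.57
shift [-0.01  0.18  0.87] [ 0.087 -0.     0.   ]
```

```bash
python3 -m handwheel '{"series": [[[0,0.03,0.29,0.03,0,0,0.1],[0,0.06,0.58,0.06,0,0,0.1],[0,0.08,0.85,0.087,0,0,0.1],[0,0.08,0.85,0.087,0,0,0.1]]]}' | grep -E "force"; python3 plan.py
```

```text
ft_force: [-0.0, -0.4, -4.0]
grip_force: 89.2
now edge rel stud [-7.1  0.1  1.5] tilt/yaw [0.01 0.01 0.02]
```

```bash
python3 -m handwheel '{"series": [[[0,0,0.05,0,0,0,0.1],[0,0,0.1,0,0,0,0.1],[0,0,0.1,0,0,0,0.1]]]}' | grep -E "force"; python3 plan.py
```

```text
ft_force: [0.8, -0.6, -2.5]
grip_force: 89.2
now edge rel stud [-7.5 -0.   0.9] tilt/yaw [-0.   -0.06 -0.01]
```

```bash
python3 -m handwheel '{"series": [[[0,0,0.04,0,0,0,0.1],[0,0,0.08,0,0,0,0.1],[0,0,0.08,0,0,0,0.1]]]}' | grep -E "force"; python3 plan.py
```

```text
ft_force: [-2.7, 1.6, 4.2]
grip_force: 90.2
now edge rel stud [-7.3 -0.1  0.5] tilt/yaw [-0.01 -0.05 -0.01]
```

```bash
python3 -m handwheel '{"series": [[[0,0,0.03,0,0,0,0.1],[0,0,0.06,0,0,0,0.1],[0,0,0.06,0,0,0,0.1]]]}' | grep -E "force"; python3 plan.py
```

```text
ft_force: [-7.1, 1.5, 9.5]
grip_force: 91.2
now edge rel stud [-7.3 -0.1  0.5] tilt/yaw [-0.01 -0.04 -0.  ]
```

```bash
python3 -m handwheel '{"series": [[[0,0,-0.07,0,0,0,0.1],[0,0,-0.07,0,0,0,0.3],[0,0,-0.07,0,0,0,0.4],[0,0,-0.07,0,0,0,0.6],[0,0,-0.07,0,0,0,0.8],[0,0,-0.07,0,0,0,1],[0,0,-0.07,0,0,0,1],[0,0,-0.07,0,0,0,1]]]}'
```

```text
time: 17.2
tool_pos: [575.0, -160.0, 18.7]
tcp_rot: [179.9, -0.0, 91.4]
ft_force: [0.2, 0.4, 0.2]
finger_gap: 85.4
grip_force: 0.0
```

Released and force-free. Retreat straight up, move off a little so the camera sees the anchor, and look.

```bash
python3 -m handwheel '{"series": [[[0,0,-1,0,0,0,1],[0,0,-4,0,0,0,1],[0,0,-8,0,0,0,1],[0,0,-13,0,0,0,1],[-1.5,-4,-18,0,0,0,1],[-3,-7,-21,0,0,0,1],[-3,-7.5,-21.3,0,0,0,1],[-3,-7.5,-21.3,0,0,0,1],[-3,-7.5,-21.3,0,0,0,1]]]}'
python3 - <<'E'
from h import *
from bench import eyes
w=eyes.snapshot("wrist"); cv2.imwrite("pics/w6.png",w["img"][:,:,::-1]); np.savez("w6.npz",**w)
E
```

```text
time: 18.32
tool_pos: [500.4, -191.0, 230.0]
tcp_rot: [-179.9, -0.1, 91.4]
ft_force: [0.4, 0.4, -0.3]
finger_gap: 85.5
grip_force: 0.0
```

View pics/w6.png

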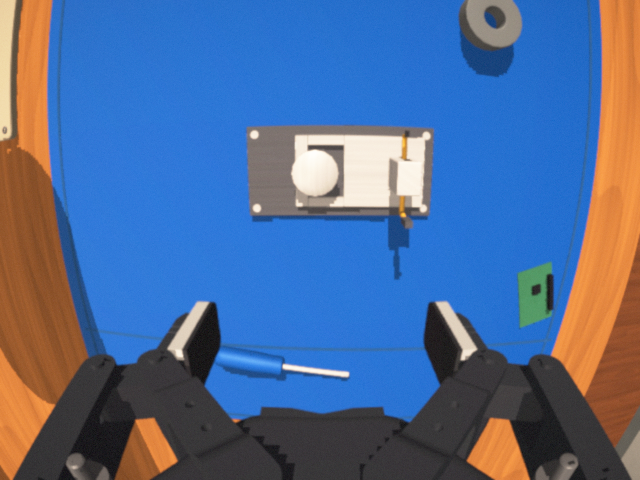

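The foot lies on the plate at (295..424, 136..208) with the head at (314,173) over the nose bar and the stud in the eye. Spool and driver look unmoved. A quick check of numbers follows.

```bash
python3 - <<'E'
from fit import *
w=dict(np.load("w6.npz")); hsv=cv2.cvtColor(w["img"],cv2.COLOR_RGB2HSV)
g=cv2.cvtColor(w["img"],cv2.COLOR_RGB2GRAY)
uv=cv2.cornerSubPix(g,np.array([[295,136],[297,208],[424,137],[422,208],[344,147],[344,197]],np.float32).reshape(-1,1,2),(3,3),(-1,-1),(3,50,.01))[:,0]
a=np.radians(1.4);A=np.array([[np.cos(a),-np.sin(a)],[np.sin(a),np.cos(a)]])
print(uv.round(1).tolist()); print("anchor frame z=11:",((onplane(w,uv,11,True)[:,:2]-[497.2,-160.9])@A).round(1).tolist())
E
```

```text
[[294.70001220703125, 134.89999389648438], [296.29998779296875, 206.39999389648438], [421.6000061035156, 136.8000030517578], [422.0, 208.0], [343.20001220703125, 144.8000030517578], [343.0, 195.8000030517578]]
anchor frame z=11: [[-22.3, 35.7], [-21.7, -35.3], [102.0, 36.1], [106.2, -36.3], [24.5, 25.9], [24.8, -24.6]]
```

```bash
python3 -c "
from bench import r
print(r.hand_in())"
```

```text
the job is handed in; nothing more can be done
None
```

The foot is anchored and released, and the job is handed in (no verdict came back): the last picture shows it on the plate with the stud in the eye, its eye centre measured about 7 mm along and under 1 mm across from the anchor's origin; the spool and screwdriver look unmoved there, while the tester was out of view.

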